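# Rock a timer relay out of its socket and hold it clear

## Robot

A 7-joint arm with a two-finger parallel gripper is mounted at the origin on a cart in front of the work surface, level with it; the furniture and walls round the work are solid. World frame = base frame: x ahead of the robot, y to its left, z up, the work surface at z = 0. Lengths are in m, angles in rad, forces in N, time in s.
With the tool pointing down it reaches from about 0.4 to 0.85 m from the base axis. Payload 4.5 kg.
Tool frame: the origin (TCP) lies between the finger pads; the fingertips stand 19 mm ahead of it and the grasp point (between the pads) is the TCP (r.nose_length is the distance from the TCP to the fingertips, in m); z points along the fingers, x is the direction in which the jaws open and shut, and the axes are right-handed (so a half turn about z gives the same grasp; the last joint's range is limited). The gripper opens to 88 mm and grips with 3 to 60 N. Pads are 18 mm wide; open, the fingers measure 123 mm over their backs; the gripper's body (75 mm by 187 mm) begins 45 mm behind the grasp point.
Start: joints at [1.141, 0.689, -0.195, 1.565, 0.157, 0.902, -0.215], TCP at [0.28, -0.559, 0.258] pointing down, gripper open.
Joint ranges: [-3.01, 3.01], [-0.46, 2.08], [-1.47, 1.51], [0.13, 2.56], [-1, 4.14], [0.04, 2.09], [-2.66, 2.66]. Speed limits (rad/s): [2.57, 2.57, 3.14, 3.14, 3.14, 3.14, 3.14].

## Interface

Orientations are given as a unit quaternion [x, y, z, w].
In Python, from plant import get_state, vision, r gives the robot as it stands.
- The arm moves only by the tool play_rows, never from a script. Its argument "deltas" is a list that holds one entry, the list of rows, each a list of 7 numbers: the gripper command: -1 is fully open, 1 is shut, values between are in proportion, then the shift along the tool's x, y, z normalised to -1 to 1, where 1 is 300 mm, then the turn, a rotation vector about the tool's x, y, z normalised to -1 to 1, where 1 is pi rad. A call has 1 to 5 rows; each row is the pose to reach, as a shift and turn from the pose measured when the call began, along the tool's axes at that moment, turning the shorter way round; what a row does not reach only later rows make up. A row lasts 1/8 s, in which the tool goes at most 62.5 mm and 10.7 degrees, less where a joint would pass 70% of its speed; a pose out of reach is approached as far as the arm can. A call with a number of a shift or a turn outside -1 to 1 is refused whole. A call with a gripper value outside its range is refused whole. The fingers move at their own pace and stop on an object; "force" is the grip in N (left out, the last holds). Time passes only in rows, so rows that repeat a pose let the fingers close. It gives the time, the measured TCP pose, the force and the opening at its end, in the units of the state.
- get_state(): the state, without advancing time (a new reading comes with each control period).
- vision.snapshot(name): name is "side" or "top"; returns the picture (420x560x3 uint8, red, green, blue); there is no depth.
- vision.camera_model(name): a dict with "vfov" (degrees; the focal length in pixels is half the picture's height over the tangent of half this angle, whatever the lens; pixels are square), "cx", "cy" (the principal point, pixels), "world_to_cam" (4x4, takes a point from world to camera coordinates). Camera axes: x right, y up, looking along -z (the intrinsics and any distortion apply to the point x, -y, -z); pixel columns grow to the right and rows downward; lengths in m; the calibration is good to about 2 mm. A picture is of the moment at which its call begins. camera_model takes no time and is no camera call.
- r.finish_job(): hands the job in, once; it reports no verdict.
The state is a dict: "clock": time; "q": joint angles; "qd": joint speeds; "joint_torque": joint torques, N m; "tool_pos": TCP position; "eef_rot": TCP orientation; "contact_force": force on the tool from outside, world axes, zero at the start; "moment": the same for the moment, N m; "opening": opening from 0.0 (shut) to 1.0 (fully open).
Only numpy, scipy, OpenCV 4.12 (cv2) and the standard library are available. Lean on these libraries where they do the work, as an engineer would, in place of code of your own. Each camera call takes 0.05 s, during which the arm holds its last target.

## Task

Push the relay mounting plate flat along the bench until it sits square and flush in the corner of the two fence bars, so that it is braced there. Then take hold of the timer relay, the taller of the two plug-in relays with the dial on top, and rock it several times both ways across the rail while easing it up; the socket grips so tightly that a straight pull would lift the plate, which must stay flat on the bench and against the bars. Once it is free, finish still holding it upright with its blades just clear above its own socket, and leave the shorter relay plugged in and the other things alone.

Things in the scene. Friction and masses are not known exactly. Their poses are not given: they have to be found in the camera images.
- corner_stop: Fence fixed to the bench: two steel bars 16 mm wide, 14 mm high, forming an inside corner. Origin: the inside corner, at bench height. Inner face of the far bar: plane x = 0 (bar at x 0..16, y 8..176 mm). Inner face of the side bar: plane y = 0 (bar at y -16..0, x -112..-12 mm). The plate belongs in the quadrant x < 0, y > 0.
- relay_base: Loose plate 110 (x) x 170 (y) x 10 mm, 0.9 kg, slides on the bench. Origin: centre of its underside. Rail along y at x = +8 mm with two black sockets at y = +-32 mm (72 x 34 mm; middle 40 mm wide and 40 mm high, end tiers 30 mm high), terminal block and end clamps to 32 mm high between and beside. Rim bare at x < -28, |y| > 68 mm. Flush in the corner: origin at x -55, y +85 mm of corner_stop, axes parallel.
- socket_left (a point): Top of the centre rib of the socket at the plate's +y end, 43 mm above the plate's underside; turns with the plate. The rib, 6 mm wide along the plate's y, is the seat on which a relay stands and rocks. The socket's top face is 3 mm lower.
- socket_right (a point): The same for the socket at the plate's -y end.
- timer_relay: Timer relay plugged into either socket: opaque grey case 36 (x) x 28 (y) x 51 mm tall, dial knob on top to 57.5 mm, 70 to 110 g. Gripped along x it is free all round; along y the other relay stands 36 mm away. Origin: centre of the case's underside, on the rib while plugged in; axes then parallel to the plate's. Below it two rows of blades at x = +-10 mm (3 x 20 mm each) reach down 15 mm.
- timer_top (a point): Centre of the timer relay's top face, 51 mm above its origin. Rocking means turning the relay about the plate's y axis over the rib, top towards the plate's +x, then -x: 4 degrees or more each way counts, about 9 is possible when fully plugged in. It stays at the height and tilt where it is left.
- timer_tips (a point): Centre of the timer relay's blade tips, 15 mm below its origin. Sprung contacts pinch the blades along y until the relay has risen 8 mm; a straight pull takes 12 to 17 N, more than the plate weighs (9 N). Rocking slides one row up and the other down, so raising it up to about 1.5 mm during each swing of 14 degrees does not lift the plate.
- cube_relay: The shorter plug-in relay in the other socket: see-through cover over a copper coil, 36 x 28 mm, 35 mm tall above its underside (its origin), same blades. Stays plugged in.
- tray_screws: Bystander: small open tray with screws, 68 x 100 x 22 mm, right of the fence; origin centre of its underside.
- screwdriver_1: Bystander: screwdriver, 170 mm long, lying at the front right of the fence; origin under its middle.
- multimeter: Bystander: pocket multimeter, 128 x 66 x 34 mm, on its back behind the fence; origin centre of its underside.
Not all that is in view belongs to the job. Leave any pink or yellow look-alike of the timer_relay alone.

How it is judged:
On the way, in this order (a step that is already met when the one before it is completed fails the run):
1. the mounting plate is square and flush in the fence corner (within 3 mm of both bars, 0.03 rad) (x of relay_base in the frame of corner_stop between -0.058 and -0.0525 m and y of relay_base in the frame of corner_stop between 0.0825 and 0.088 m and angle between the x axis of relay_base and the x axis of corner_stop, either way round below 0.03 rad and z of timer_tips in the frame of relay_base below 0.04 m), for 0.3 s.
2. with its blades still in the socket, the timer relay is rocked at least 0.06 rad towards one side (+x of the plate) (angle between the z axis of timer_relay and the z axis of relay_base, either way round above 0.06 rad and x of timer_top in the frame of relay_base above 0.0095 m and z of timer_tips in the frame of relay_base below 0.04 m), for 0.05 s.
3. with its blades still in the socket, it is rocked at least 0.06 rad to the other side (-x of the plate) (angle between the z axis of timer_relay and the z axis of relay_base, either way round above 0.06 rad and x of timer_top in the frame of relay_base below 0.0065 m and z of timer_tips in the frame of relay_base below 0.04 m), for 0.05 s.
4. the timer relay is out of the socket (z of timer_tips in the frame of relay_base above 0.0445 m), for 0.1 s.
At the end, for the whole second after the job is handed in: Timer relay held still by the gripper alone: tilt under 0.2 rad, within 15 mm sideways of its socket, blade tips 2.5 to 35 mm above the socket's rib, off the plate. Plate flat on the bench, within 5 mm of both bars and 0.04 rad of square. Shorter relay still plugged in (x of relay_base in the frame of corner_stop between -0.06 and -0.0525 m and y of relay_base in the frame of corner_stop between 0.0825 and 0.09 m and angle between the x axis of relay_base and the x axis of corner_stop, either way round below 0.04 rad and height (world z) of relay_base below 0.003 m and angle between relay_base's own z axis and vertical below 0.02 rad and z of timer_tips in the frame of relay_base between 0.0455 and 0.078 m and (horizontal distance between timer_tips and socket_left below 0.015 m or horizontal distance between timer_tips and socket_right below 0.015 m) and angle between timer_relay's own z axis and vertical below 0.2 rad and linear speed of timer_relay below 0.02 m/s and contact force between the fingers and timer_relay above 1 N and contact force between timer_relay and relay_base below 0.05 N and z of cube_relay in the frame of relay_base below 0.046 m); the arm keeps its last pose, push and grip.
It fails at once if the mounting plate is lifted or tipped off the bench (more than 6 mm or 0.06 rad) (height (world z) of relay_base above 0.006 m or angle between relay_base's own z axis and vertical above 0.06 rad).
It fails at once if the shorter relay is pulled up (z of cube_relay in the frame of relay_base above 0.047 m).
It fails at once if a bystander is shoved (tray, screwdriver or multimeter moved more than 20 mm) (distance of any of tray_screws, screwdriver_1, multimeter from where it was at the start of the episode above 0.02 m).
It also fails if it takes over 67 s, if anything falls off the work surface, if the arm or the gripper's body presses on something with over 40 N, if the wrist force passes 120 N, or if a joint passes its speed limit or range.

## Working session

There is one attempt and no reset: what is moved stays moved. The work goes in short steps, Python scripts to look and compute and a tool call to move; the robot and the scene stay as the last step left them, time stands still between calls to the robot, and variables do not carry over. Pictures are saved under pics/ and viewed, and the job is handed in when it is done.

Besides the shell and the picture viewer there is one more tool, called after ">>>" as a command line: name --argument value ..., lists and objects as JSON in quotes. play_rows: Moves the arm, as the interface text tells. Scaled input: -1 to 1 covers 300 mm each way for a shift and pi rad each way for a turn. Its arguments: {"type":"object","properties":{"deltas":{"type":"array"},"force":{"type":"number"}},"required":["deltas"]}

```bash
ls; mkdir -p pics; python3 - <<'E'
from plant import get_state, vision, r
import cv2
print(get_state())
for n in("side","top"):
    cv2.imwrite(f"pics/{n}0.png",vision.snapshot(n)[:,:,::-1]); print(vision.camera_model(n))
E
```

```text
pics
{'clock': 0.0, 'q': array([ 1.14080533,  0.68996242, -0.19451992,  1.56634144,  0.1573053 ,
        0.90248757, -0.2151228 ]), 'qd': array([ 3.39345167e-04, -8.46652861e-05, -6.62908732e-04, -1.31902988e-03,
        3.27013558e-04,  1.60791262e-03,  2.71692817e-04]), 'joint_torque': array([ 9.01577423e-04, -5.27566159e+01, -1.26624450e+00, -1.53429848e+01,
       -5.25049295e-02,  6.64291583e-03,  1.46079806e-04]), 'tool_pos': array([ 0.27928337, -0.55846665,  0.2569243 ]), 'eef_rot': array([ 8.50706327e-01, -5.25640494e-01, -8.01005105e-04, -4.17204043e-04]), 'contact_force': array([ 0.18936967, -0.15328063,  0.23511225]), 'moment': array([0.02049195, 0.06916955, 0.01507232]), 'opening': 1.0002620494112442}
{'vfov': 42.9452819860851, 'cx': 280.14449479122396, 'cy': 207.64963078728653, 'world_to_cam': array([[ 0.82511136, -0.56493344, -0.00643916, -0.67137102],
       [ 0.23808758,  0.33735685,  0.91077146, -0.1080915 ],
       [-0.51235296, -0.75302096,  0.4128606 , -1.17697994],
       [ 0.        ,  0.        ,  0.        ,  1.        ]])}
{'vfov': 56.97634189341952, 'cx': 278.4204140399671, 'cy': 207.15385273523935, 'world_to_cam': array([[-0.02227633, -0.99958614, -0.01820206, -0.30787743],
       [ 0.99007142, -0.02458447,  0.13839867, -0.56844785],
       [-0.13878888, -0.01493832,  0.99020932, -0.86023729],
       [ 0.        ,  0.        ,  0.        ,  1.        ]])}
```

View pics/side0.png

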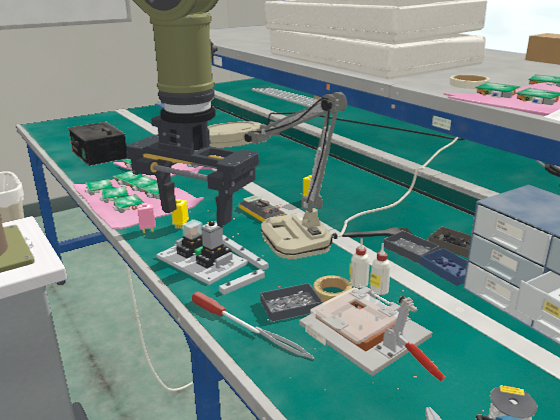

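View pics/top0.png

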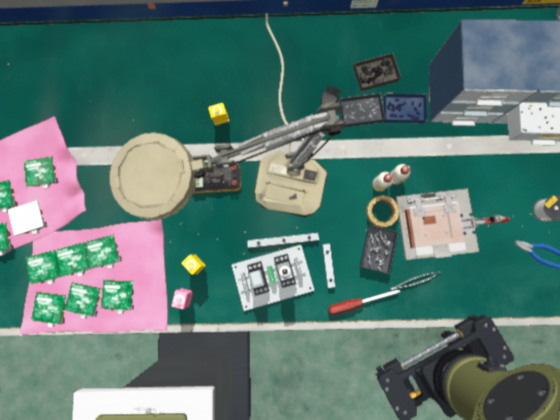

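```bash
cat > h.py <<'E'
import numpy as np, cv2
from plant import get_state, vision, r
def cam(n):
    m=vision.camera_model(n); f=210/np.tan(np.radians(m['vfov']/2)); return m,f
def p2w(n,u,v,z):
    m,f=cam(n); T=np.array(m['world_to_cam']); d=np.array([(u-m['cx'])/f,-(v-m['cy'])/f,-1.])
    R=T[:3,:3]; c=-R.T@T[:3,3]; d=R.T@d; return c+d*(z-c[2])/d[2]
def w2p(n,p):
    m,f=cam(n); T=np.array(m['world_to_cam']); q=T[:3,:3]@np.array(p)+T[:3,3]
    return np.array([m['cx']+f*q[0]/-q[2], m['cy']-f*q[1]/-q[2]])
def crop(n,name,x0,y0,x1,y1,k):
    im=vision.snapshot(n)[:,:,::-1]; cv2.imwrite(f'pics/{name}_raw.png',im)
    cv2.imwrite(f'pics/{name}.png',cv2.resize(im[y0:y1,x0:x1],None,fx=k,fy=k,interpolation=cv2.INTER_CUBIC))
E
python3 - <<'E'
import cv2
a=cv2.imread('pics/top0.png')[225:325,220:350];cv2.imwrite('pics/top0c.png',cv2.resize(a,None,fx=6,fy=6,interpolation=2))
a=cv2.imread('pics/side0.png')[205:305,145:275];cv2.imwrite('pics/side0c.png',cv2.resize(a,None,fx=6,fy=6,interpolation=2))
E
```

```text
(no output)
```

View pics/top0c.png

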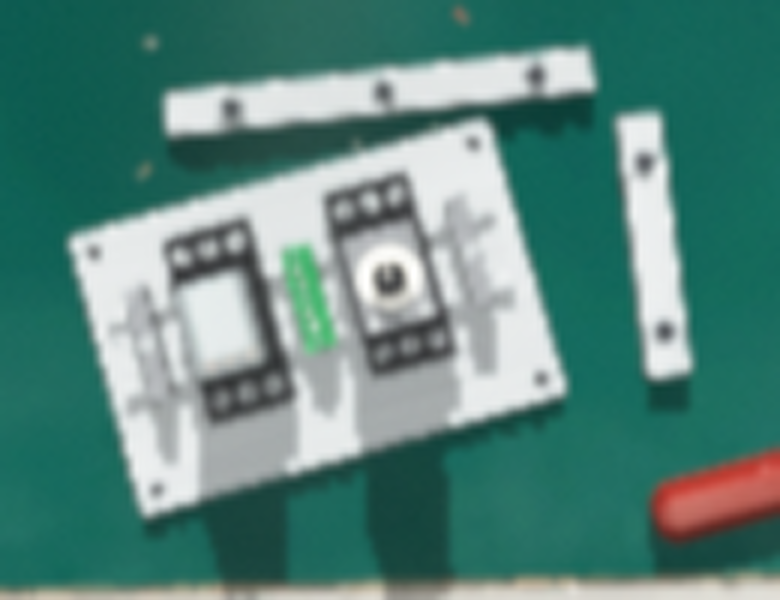

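View pics/side0c.png

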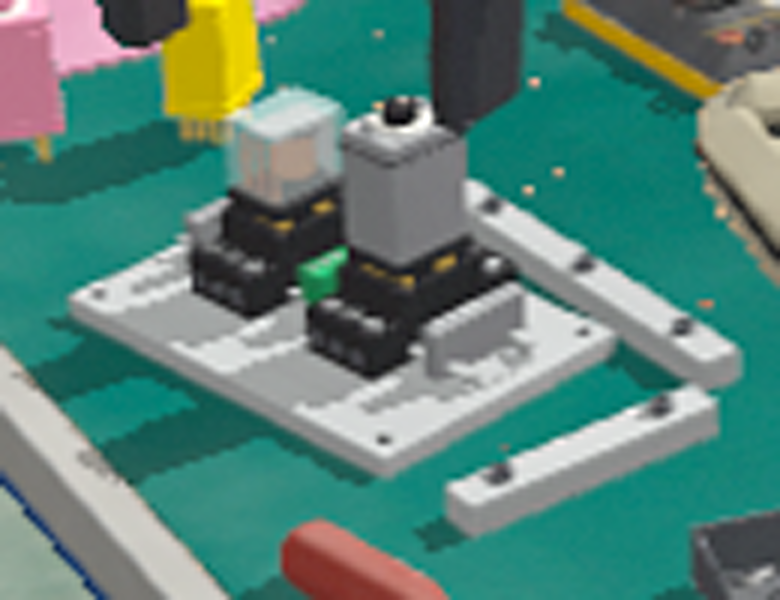

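```bash
python3 - <<'E'
from h import *
def c(X,Y,z): return p2w('top',220+(X+.5)/6-.5,225+(Y+.5)/6-.5,z)[:2]
def s(X,Y,z): return p2w('side',145+(X+.5)/6-.5,205+(Y+.5)/6-.5,z)[:2]
fb=[c(168,137,.014),c(597,92,.014),c(588,47,.014),c(165,92,.014)]
sb=[c(616,117,.014),c(647,380,.014),c(692,370,.014),c(660,112,.014)]
pl=[c(68,238,.01),c(490,118,.01),c(567,393,.01),c(147,520,.01)]
for n,q in(('far',fb),('side',sb),('plate',pl)):
    q=np.array(q);print(n,q.round(4).tolist());e=np.roll(q,-1,0)-q;print(np.hypot(*e.T).round(4),np.degrees(np.arctan2(e[:,1],e[:,0])).round(1))
print('timer top', c(388,280,.043+.0575))
# side cam check
print('side: plate corners',[s(x,y,.01).round(4).tolist() for x,y in((385,462),(616,332),(70,300))])
print('side: fence', [s(x,y,.014).round(4).tolist() for x,y in((737,352),(688,388),(448,490))])
E
```

```text
far [[0.4706, -0.2464], [0.4843, -0.4144], [0.502, -0.4116], [0.4882, -0.2454]]
[0.1686 0.0179 0.1668 0.0176] [ -85.4    9.2   94.7 -176.8]
side [[0.4744, -0.4215], [0.3735, -0.4295], [0.3769, -0.4469], [0.4759, -0.4387]]
[0.1012 0.0177 0.0994 0.0173] [-175.4  -78.9    4.8   95.1]
plate [[0.4324, -0.2064], [0.4753, -0.3725], [0.369, -0.399], [0.3246, -0.2362]]
[0.1716 0.1096 0.1687 0.1119] [ -75.5 -166.   105.3   15.5]
timer top [ 0.41577691 -0.33136088]
side: plate corners [[0.3676, -0.4009], [0.4746, -0.3714], [0.3246, -0.2379]]
side: fence [[0.4985, -0.4135], [0.4715, -0.4241], [0.3738, -0.4334]]
```

```bash
cat >> h.py <<'E'
from scipy.spatial.transform import Rotation as Ro
CO=np.array([.485,-.4207]); TH=np.radians(4.65)
def f2w(x,y): c,s=np.cos(TH),np.sin(TH); return CO+np.array([c*x-s*y,s*x+c*y])
def w2f(p): c,s=np.cos(TH),np.sin(TH); d=np.array(p)[:2]-CO; return np.array([c*d[0]+s*d[1],-s*d[0]+c*d[1]])
def pose(fx,fy,z,yawf,tilt=0.):
    "fence-frame pos, yaw of jaw axis rel. to fence x (deg), tilt deg about fence y (+: top to +x)"
    Rt=Ro.from_euler('z',TH)*Ro.from_euler('y',tilt,degrees=True)*Ro.from_euler('z',yawf,degrees=True)*Ro.from_euler('x',180,degrees=True)
    return np.r_[f2w(fx,fy),z],Rt
def rows(g,poses):
    s=get_state(); p0=s['tool_pos'];R0=Ro.from_quat(s['eef_rot'])
    for p,Rt in poses:
        d=R0.inv().apply(p-p0)/.3; w=(R0.inv()*Rt).as_rotvec()/np.pi
        print([g]+[float(x) for x in np.r_[d,w].round(4)])
def st():
    s=get_state(); R=Ro.from_quat(s['eef_rot']); m=(Ro.from_euler('z',-TH)*R).as_matrix()
    print('t',round(s['clock'],2),'fence',(w2f(s['tool_pos'])*1000).round(1),'z',round(s['tool_pos'][2]*1000,1),'jaw yaw f',np.degrees(np.arctan2(m[1,0],m[0,0])).round(1),'toolz',m[:,2].round(3),'F',s['contact_force'].round(1),'M',s['moment'].round(2),'op',round(s['opening'],3)); print('q',s['q'].round(2))
E
python3 - <<'E'
from h import *
st()
P=[pose(-.178,.124,z,-90) for z in(.2,.1,.023)]
rows(-1,P)
E
```

```text
t 0.1 fence [-216.2 -120.7] z 257.0 jaw yaw f -68.1 toolz [-0.001  0.001 -1.   ] F [ 0.1 -0.2  0.7] M [-0.03  0.05 -0.02] op 1.0
q [ 1.14  0.69 -0.19  1.57  0.16  0.9  -0.22]
[-1, -0.7088, -0.4227, 0.1911, 0.0001, 0.0005, 0.1218]
[-1, -0.7082, -0.4227, 0.5244, 0.0001, 0.0005, 0.1218]
[-1, -0.7078, -0.4228, 0.7811, 0.0001, 0.0005, 0.1218]
```

>>> play_rows --deltas '[[[-1, -0.7088, -0.4227, 0.19, 0, 0.0005, 0.1218], [-1, -0.7088, -0.4227, 0.19, 0, 0.0005, 0.1218], [-1, -0.7088, -0.4227, 0.19, 0, 0.0005, 0.1218], [-1, -0.7088, -0.4227, 0.19, 0, 0.0005, 0.1218], [-1, -0.7088, -0.4227, 0.19, 0, 0.0005, 0.1218]]]'

```text
clock: 0.72
tool_pos: [0.2967, -0.3063, 0.1995]
eef_rot: [0.738, -0.675, -0.003, -0.0]
contact_force: [-0.4, -0.2, 0.4]
opening: 0.996
```

```bash
python3 - <<'E'
from h import *
st()
P=[pose(-.178,.124,z,-90) for z in(.1,.05,.023)]
rows(-1,P)
E
```

```text
t 0.72 fence [-178.4  129.3] z 199.5 jaw yaw f -89.6 toolz [-0.004  0.005 -1.   ] F [-0.4 -0.2  0.4] M [-0.06 -0.04 -0.02] op 0.996
q [ 0.73  0.55 -0.05  2.2   0.07  0.4  -0.86]
[-1, 0.0194, -0.0025, 0.3317, 0.0013, 0.0017, 0.0022]
[-1, 0.0203, -0.0031, 0.4984, 0.0013, 0.0017, 0.0022]
[-1, 0.0208, -0.0035, 0.5884, 0.0013, 0.0017, 0.0022]
```

>>> play_rows --deltas '[[[-1, 0.02, -0.0025, 0.17, 0.0013, 0.0017, 0.0022], [-1, 0.02, -0.0025, 0.33, 0.0013, 0.0017, 0.0022], [-1, 0.0203, -0.0031, 0.49, 0.0013, 0.0017, 0.0022], [-1, 0.0208, -0.0035, 0.58, 0.0013, 0.0017, 0.0022], [-1, 0.0208, -0.0035, 0.5884, 0.0013, 0.0017, 0.0022]]]'

```text
clock: 1.35
tool_pos: [0.2799, -0.2996, 0.0499]
eef_rot: [0.737, -0.674, -0.045, 0.004]
contact_force: [-0.2, -0.3, -0.3]
opening: 0.999
```

```bash
python3 - <<'E'
from h import *
st()
crop('side','s1',110,170,290,305,4)
P=[pose(x,.124,.023,-90) for x in(-.165,-.155,-.145,-.135,-.13)]
rows(-1,P)
E
```

```text
t 1.35 fence [-194.6  137.3] z 49.9 jaw yaw f -89.7 toolz [-0.067  0.061 -0.996] F [-0.2 -0.3 -0.3] M [-0.04 -0.06 -0.06] op 0.999
q [ 0.8   0.89 -0.15  2.26  0.93  0.15 -1.71]
[-1, 0.051, -0.1076, 0.0772, 0.0217, 0.0199, 0.0023]
[-1, 0.0511, -0.1408, 0.0749, 0.0217, 0.0199, 0.0023]
[-1, 0.0513, -0.1741, 0.0726, 0.0217, 0.0199, 0.0023]
[-1, 0.0515, -0.2073, 0.0704, 0.0217, 0.0199, 0.0023]
[-1, 0.0516, -0.224, 0.0692, 0.0217, 0.0199, 0.0023]
```

View pics/s1.png

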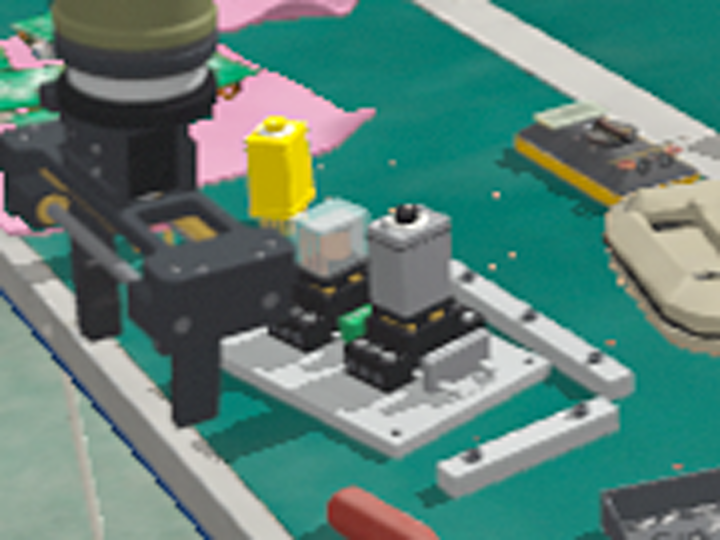

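```bash
python3 - <<'E'
from h import *
rows(-1,[pose(-.166,.124,z,-90) for z in(.05,.035,.023)])
E
```

```text
[-1, 0.0453, -0.0981, -0.0122, 0.0217, 0.0199, 0.0023]
[-1, 0.0485, -0.1015, 0.0376, 0.0217, 0.0199, 0.0023]
[-1, 0.051, -0.1042, 0.0774, 0.0217, 0.0199, 0.0023]
```

>>> play_rows --deltas '[[[-1, 0.0453, -0.0981, -0.0122, 0.0217, 0.0199, 0.0023], [-1, 0.0453, -0.0981, -0.0122, 0.0217, 0.0199, 0.0023], [-1, 0.0453, -0.0981, -0.0122, 0.0217, 0.0199, 0.0023], [-1, 0.0485, -0.1015, 0.0376, 0.0217, 0.0199, 0.0023], [-1, 0.051, -0.1042, 0.0774, 0.0217, 0.0199, 0.0023]]]'

```text
clock: 2.02
tool_pos: [0.3098, -0.3121, 0.0228]
eef_rot: [0.734, -0.679, 0.001, -0.0]
contact_force: [0.1, -0.5, 0.0]
opening: 0.997
```

```bash
python3 - <<'E'
from h import *
st()
rows(-1,[pose(x,.124,.023,-90) for x in (-.166,-.16,-.154,-.148)])
E
```

```text
t 2.02 fence [-165.8  122.5] z 22.8 jaw yaw f -90.1 toolz [ 0.001 -0.001 -1.   ] F [ 0.1 -0.5  0. ] M [ 0.03 -0.01 -0.04] op 0.997
q [ 0.87  0.96 -0.31  2.24  1.73  0.25 -2.53]
[-1, -0.0052, 0.0007, -0.0007, -0.0004, -0.0004, -0.0007]
[-1, -0.0052, -0.0193, -0.0006, -0.0004, -0.0004, -0.0007]
[-1, -0.0052, -0.0393, -0.0006, -0.0004, -0.0004, -0.0007]
[-1, -0.0053, -0.0593, -0.0006, -0.0004, -0.0004, -0.0007]
```

>>> play_rows --deltas '[[[-1, -0.0052, -0.015, -0.0006, 0, 0, 0], [-1, -0.0052, -0.03, -0.0006, 0, 0, 0], [-1, -0.0052, -0.045, -0.0006, 0, 0, 0], [-1, -0.0052, -0.06, -0.0006, 0, 0, 0], [-1, -0.0052, -0.075, -0.0006, 0, 0, 0]]]'

```text
clock: 2.65
tool_pos: [0.3285, -0.308, 0.0232]
eef_rot: [0.735, -0.678, -0.002, 0.002]
contact_force: [-8.1, 2.7, 4.1]
opening: 1.001
```

```bash
python3 - <<'E'
from h import *
st()
crop('top','t2',215,215,345,325,5)
rows(-1,[pose(x,.124,.023,-90) for x in (-.14,-.135,-.13,-.125,-.122)])
E
```

```text
t 2.65 fence [-146.9  125. ] z 23.2 jaw yaw f -90.1 toolz [-0.005 -0.001 -1.   ] F [-8.1  2.7  4.1] M [0.68 1.73 0.53] op 1.001
q [ 0.79  0.95 -0.23  2.21  1.6   0.19 -2.44]
[-1, 0.0043, -0.0195, 0.0007, 0.0013, -0.0002, -0.0002]
[-1, 0.0043, -0.0362, 0.0007, 0.0013, -0.0002, -0.0002]
[-1, 0.0043, -0.0529, 0.0006, 0.0013, -0.0002, -0.0002]
[-1, 0.0043, -0.0695, 0.0005, 0.0013, -0.0002, -0.0002]
[-1, 0.0043, -0.0795, 0.0005, 0.0013, -0.0002, -0.0002]
```

View pics/t2.png

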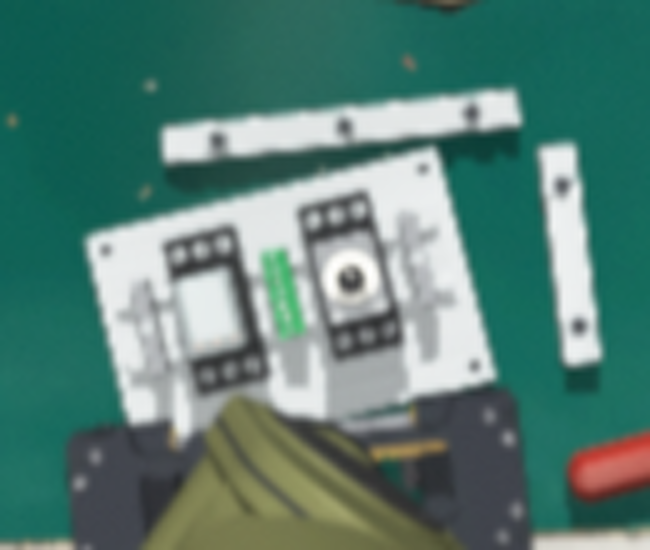

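>>> play_rows --deltas '[[[-1, 0.0043, -0.0195, 0.0007, 0.0013, 0, 0], [-1, 0.0043, -0.036, 0.0007, 0.0013, 0, 0], [-1, 0.0043, -0.053, 0.0006, 0.0013, 0, 0], [-1, 0.0043, -0.065, 0.0005, 0.0013, 0, 0], [-1, 0.0043, -0.075, 0.0005, 0.0013, 0, 0]]]'

```text
clock: 3.32
tool_pos: [0.3482, -0.3052, 0.0231]
eef_rot: [0.736, -0.677, -0.003, 0.002]
contact_force: [-7.3, 3.6, 4.4]
opening: 1.0
```

```bash
python3 - <<'E'
from h import *
st()
crop('top','t3',215,215,345,325,5)
rows(-1,[pose(x,.124,.023,-90) for x in (-.125,-.122,-.12,-.118,-.116)])
E
```

```text
t 3.33 fence [-127.   126.2] z 23.1 jaw yaw f -89.9 toolz [-0.007  0.002 -1.   ] F [-7.3  3.6  4.4] M [1.   1.67 0.43] op 1.0
q [ 0.75  0.95 -0.21  2.17  1.37  0.18 -2.23]
[-1, 0.0074, -0.0049, 0.0003, 0.002, 0.0006, 0.0006]
[-1, 0.0074, -0.0149, 0.0002, 0.002, 0.0006, 0.0006]
[-1, 0.0074, -0.0216, 0.0001, 0.002, 0.0006, 0.0006]
[-1, 0.0074, -0.0282, 0.0001, 0.002, 0.0006, 0.0006]
[-1, 0.0074, -0.0349, 0.0001, 0.002, 0.0006, 0.0006]
```

View pics/t3.png

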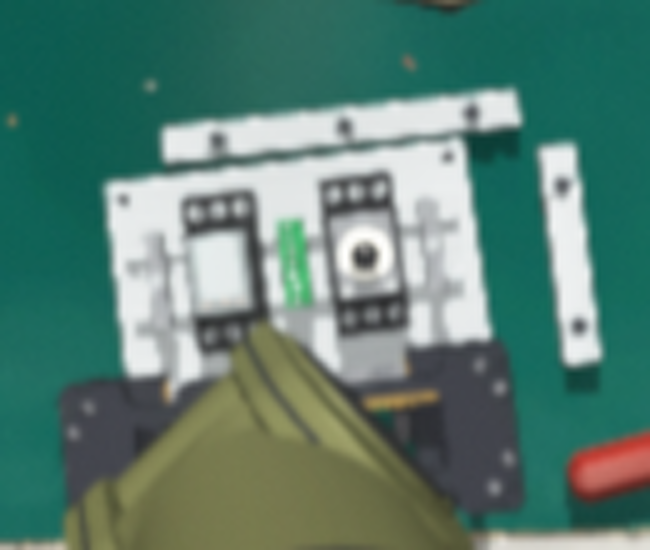

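>>> play_rows --deltas '[[[-1, 0.0074, -0.01, 0.0003, 0.002, 0, 0], [-1, 0.0074, -0.018, 0.0003, 0.002, 0, 0], [-1, 0.0074, -0.026, 0.0002, 0.002, 0, 0], [-1, 0.0074, -0.034, 0.0002, 0.002, 0, 0], [-1, 0.0074, -0.034, 0.0002, 0.002, 0, 0]]]'

```text
clock: 4.0
tool_pos: [0.3547, -0.3055, 0.0229]
eef_rot: [0.736, -0.677, -0.004, 0.002]
contact_force: [-8.0, 1.8, 3.3]
opening: 1.003
```

```bash
python3 - <<'E'
from h import *
st()
crop('top','t4',215,215,345,325,5)
rows(-1,[pose(x,.124,.023,-90) for x in (-.116,-.114,-.112,-.125,-.15)])
E
```

```text
t 4.0 fence [-120.6  125.3] z 22.9 jaw yaw f -89.9 toolz [-0.008  0.003 -1.   ] F [-8.   1.8  3.3] M [0.6  1.63 0.11] op 1.003
q [ 0.76  0.95 -0.24  2.16  1.31  0.21 -2.17]
[-1, 0.0045, -0.0153, -0.0004, 0.0026, 0.0009, 0.0004]
[-1, 0.0045, -0.022, -0.0005, 0.0026, 0.0009, 0.0004]
[-1, 0.0045, -0.0286, -0.0005, 0.0026, 0.0009, 0.0004]
[-1, 0.0044, 0.0147, -0.0002, 0.0026, 0.0009, 0.0004]
[-1, 0.0043, 0.098, 0.0005, 0.0026, 0.0009, 0.0004]
```

View pics/t4.png

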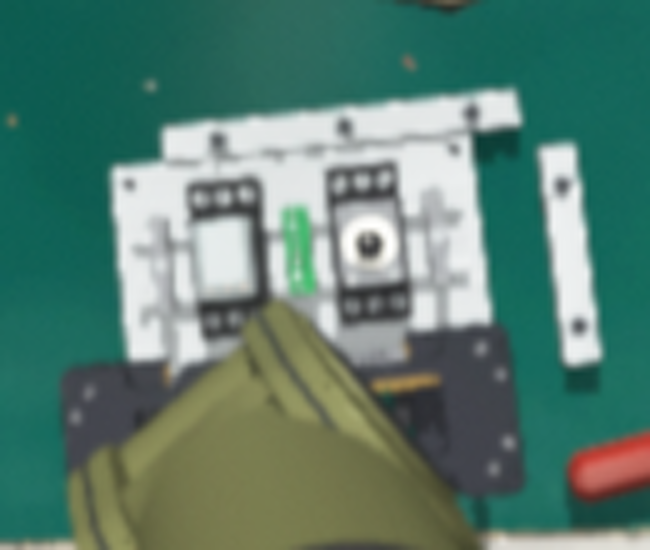

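>>> play_rows --deltas '[[[-1, 0.0045, -0.014, -0.0003, 0.0026, 0, 0], [-1, 0.0045, -0.02, -0.0003, 0.0026, 0, 0], [-1, 0.0045, -0.025, -0.0003, 0.0026, 0, 0]]]'

```text
clock: 4.42
tool_pos: [0.355, -0.3056, 0.0229]
eef_rot: [0.735, -0.678, -0.006, 0.004]
contact_force: [-13.0, 2.0, 7.4]
opening: 1.001
```

```bash
python3 - <<'E'
from h import *
st()
rows(-1,[pose(x,.124,.023,-90) for x in (-.116,-.114,-.112,-.125,-.15)])
E
```

```text
t 4.42 fence [-120.2  125.3] z 22.9 jaw yaw f -90.0 toolz [-0.014  0.003 -1.   ] F [-13.    2.    7.4] M [0.57 2.81 0.24] op 1.001
q [ 0.77  0.95 -0.26  2.15  1.28  0.22 -2.15]
[-1, 0.0044, -0.0141, -0.0006, 0.0043, 0.001, 0.0001]
[-1, 0.0044, -0.0208, -0.0007, 0.0043, 0.001, 0.0001]
[-1, 0.0044, -0.0275, -0.0008, 0.0043, 0.001, 0.0001]
[-1, 0.0044, 0.0159, -0.0002, 0.0043, 0.001, 0.0001]
[-1, 0.0043, 0.0992, 0.0009, 0.0043, 0.001, 0.0001]
```

```bash
python3 - <<'E'
from h import *
def c(X,Y,z): return w2f(p2w('top',215+(X+.5)/5-.5,215+(Y+.5)/5-.5,z))*1000
print('plate corners',c(470,138,.01),c(112,168,.01))
print('yellow',w2f(p2w('top',193,265,.05))*1000,'pink',w2f(p2w('top',182,298,.05))*1000)
print(f2w(-.055,.25))
rows(0,[pose(-.15,.124,.023,-90),pose(-.15,.124,.10,-90),pose(-.13,.15,.17,-70)])
E
```

```text
plate corners [-2.76614541 31.06229256] [  0.77659368 200.32786156]
yellow [-28.1716675  297.28812908] pink [-97.96169224 326.95683246]
[ 0.40991384 -0.17598165]
[0, 0.0043, 0.0992, 0.0009, 0.0043, 0.001, 0.0001]
[0, 0.0035, 0.1027, -0.2557, 0.0043, 0.001, 0.0001]
[0, -0.0839, 0.0391, -0.4897, 0.0041, 0.0018, -0.111]
```

>>> play_rows --deltas '[[[0, 0.0043, 0.07, 0.0009, 0.004, 0.001, 0], [0, 0.0043, 0.099, 0, 0.004, 0.001, 0], [0, 0.0035, 0.1, -0.2, 0.004, 0.001, 0], [0, -0.04, 0.07, -0.4, 0.004, 0.001, -0.055], [0, -0.0839, 0.0391, -0.4897, 0.004, 0.0018, -0.111]]]'

```text
clock: 5.05
tool_pos: [0.339, -0.2986, 0.1275]
eef_rot: [0.807, -0.591, 0.005, 0.004]
contact_force: [0.1, -0.9, -0.4]
opening: 0.5
```

```bash
python3 - <<'E'
from h import *
st()
rows(0,[pose(-.055,.222,.17,y) for y in(-60,-50,-40,-30,-20,0)])
E
```

```text
t 5.05 fence [-135.6  133.5] z 127.5 jaw yaw f -77.1 toolz [ 0.002 -0.013 -1.   ] F [ 0.1 -0.9 -0.4] M [-0.03 -0.05  0.01] op 0.5
q [ 0.95  0.76 -0.54  2.19  0.99  0.45 -1.66]
[0, -0.2257, -0.3274, -0.1451, 0.001, -0.0041, -0.0952]
[0, -0.2257, -0.3274, -0.1451, 0.0013, -0.004, -0.1507]
[0, -0.2257, -0.3274, -0.1451, 0.0017, -0.0039, -0.2063]
[0, -0.2257, -0.3274, -0.1451, 0.002, -0.0038, -0.2618]
[0, -0.2257, -0.3274, -0.1451, 0.0024, -0.0037, -0.3174]
[0, -0.2257, -0.3274, -0.1451, 0.0031, -0.0033, -0.4285]
```

>>> play_rows --deltas '[[[0, -0.03, -0.05, -0.145, 0.001, -0.004, -0.055], [0, -0.1, -0.15, -0.145, 0.001, -0.004, -0.11], [0, -0.18, -0.26, -0.145, 0.0017, -0.004, -0.165], [0, -0.2257, -0.3274, -0.145, 0.002, -0.004, -0.22], [0, -0.2257, -0.3274, -0.145, 0.002, -0.004, -0.275]]]'

```text
clock: 5.68
tool_pos: [0.4142, -0.2014, 0.1706]
eef_rot: [0.981, -0.194, 0.001, -0.001]
contact_force: [-0.1, 0.5, -0.9]
opening: 0.499
```

```bash
python3 - <<'E'
from h import *
st()
rows(0,[pose(-.055,.222,z,0) for z in(.17,.1,.023)])
E
```

```text
t 5.67 fence [-52.8 224.3] z 170.6 jaw yaw f -27.0 toolz [ 0.001  0.001 -1.   ] F [-0.1  0.5 -0.9] M [-0.01 -0.03 -0.01] op 0.499
q [ 0.89  0.77 -0.88  2.11  0.95  0.72 -1.03]
[0, -0.0029, 0.0103, 0.0019, -0.0005, -0.0004, -0.1502]
[0, -0.0031, 0.0107, 0.2352, -0.0005, -0.0004, -0.1502]
[0, -0.0033, 0.0112, 0.4919, -0.0005, -0.0004, -0.1502]
```

>>> play_rows --deltas '[[[0, -0.003, 0.0103, 0.05, 0, 0, -0.055], [0, -0.003, 0.0103, 0.1, 0, 0, -0.11], [0, -0.003, 0.0107, 0.2, 0, 0, -0.1502], [0, -0.003, 0.0107, 0.33, 0, 0, -0.1502], [0, -0.0033, 0.011, 0.45, 0, 0, -0.1502]]]'

```text
clock: 6.3
tool_pos: [0.4124, -0.2037, 0.0346]
eef_rot: [0.999, 0.041, 0.001, -0.0]
contact_force: [-0.3, -1.4, -0.4]
opening: 0.496
```

```bash
python3 - <<'E'
from h import *
st()
crop('top','t5',215,215,345,325,5)
rows(0,[pose(-.055,y,.023,0) for y in(.222,.216,.21,.204,.2,.196)])
E
```

```text
t 6.3 fence [-54.7 222.2] z 34.6 jaw yaw f 0.0 toolz [ 0.001  0.001 -1.   ] F [-0.3 -1.4 -0.4] M [-0.04 -0.13 -0.03] op 0.496
q [ 0.81  1.04 -0.77  2.17  1.46  0.65 -0.99]
[0, 0.0053, 0.002, 0.0271, -0.0009, 0.0013, -0.0]
[0, 0.0053, 0.022, 0.027, -0.0009, 0.0013, -0.0]
[0, 0.0053, 0.042, 0.027, -0.0009, 0.0013, -0.0]
[0, 0.0053, 0.062, 0.0269, -0.0009, 0.0013, -0.0]
[0, 0.0053, 0.0754, 0.0269, -0.0009, 0.0013, -0.0]
[0, 0.0053, 0.0887, 0.0268, -0.0009, 0.0013, -0.0]
```

View pics/t5.png

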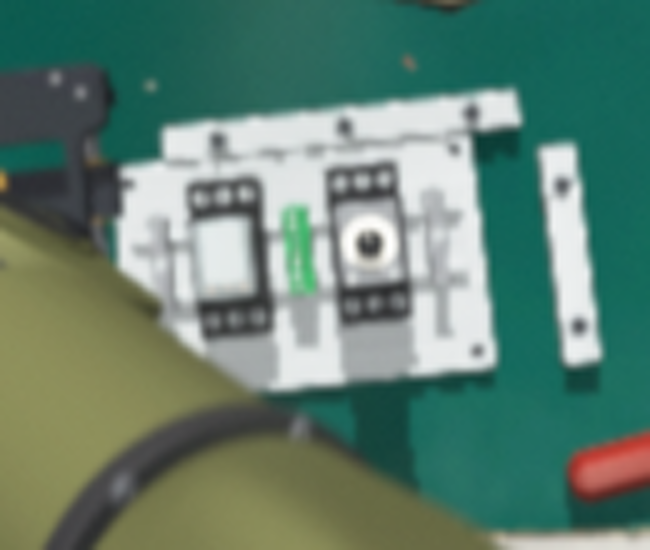

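>>> play_rows --deltas '[[[0, 0.005, 0.002, 0.027, 0, 0.0013, 0], [0, 0.005, 0.022, 0.027, 0, 0.0013, 0], [0, 0.005, 0.042, 0.027, 0, 0.0013, 0], [0, 0.005, 0.062, 0.027, 0, 0.0013, 0], [0, 0.005, 0.082, 0.027, 0, 0.0013, 0]]]'

```text
clock: 6.98
tool_pos: [0.4142, -0.226, 0.0238]
eef_rot: [0.999, 0.041, 0.001, -0.004]
contact_force: [-0.2, 5.8, -1.4]
opening: 0.5
```

```bash
python3 - <<'E'
from h import *
st()
rows(0,[pose(-.055,y,.023,0) for y in(.195,.19,.186,.182,.178)])
E
```

```text
t 6.97 fence [-54.8 199.8] z 23.8 jaw yaw f 0.1 toolz [ 0.002  0.007 -1.   ] F [-0.2  5.8 -1.4] M [1.2  0.04 0.06] op 0.5
q [ 0.85  1.06 -0.75  2.13  1.44  0.64 -0.91]
[0, -0.0008, 0.016, 0.0025, -0.0023, -0.0005, 0.0005]
[0, -0.0008, 0.0327, 0.0023, -0.0023, -0.0005, 0.0005]
[0, -0.0008, 0.046, 0.0022, -0.0023, -0.0005, 0.0005]
[0, -0.0009, 0.0594, 0.0021, -0.0023, -0.0005, 0.0005]
[0, -0.0009, 0.0727, 0.0021, -0.0023, -0.0005, 0.0005]
```

>>> play_rows --deltas '[[[0, -0.0008, 0.016, 0.0025, -0.002, 0, 0], [0, -0.0008, 0.0327, 0.0023, -0.002, 0, 0], [0, -0.0008, 0.046, 0.0022, -0.002, 0, 0], [0, -0.0008, 0.058, 0.0021, -0.002, 0, 0], [0, -0.0008, 0.065, 0.0021, -0.002, 0, 0]]]'

```text
clock: 7.6
tool_pos: [0.4155, -0.2435, 0.0238]
eef_rot: [0.999, 0.042, 0.001, -0.003]
contact_force: [-0.8, 5.9, -0.8]
opening: 0.5
```

```bash
python3 - <<'E'
from h import *
st()
crop('top','t6',215,215,345,325,5)
rows(0,[pose(-.055,y,.023,0) for y in(.182,.180,.178,.176,.174)])
E
```

```text
t 7.6 fence [-54.9 182.2] z 23.8 jaw yaw f 0.2 toolz [ 0.003  0.005 -1.   ] F [-0.8  5.9 -0.8] M [ 1.26  0.14 -0.04] op 0.5
q [ 0.88  1.06 -0.75  2.11  1.41  0.64 -0.84]
[0, -0.0005, -0.0002, 0.0026, -0.0015, -0.0009, 0.0008]
[0, -0.0005, 0.0065, 0.0025, -0.0015, -0.0009, 0.0008]
[0, -0.0006, 0.0131, 0.0025, -0.0015, -0.0009, 0.0008]
[0, -0.0006, 0.0198, 0.0025, -0.0015, -0.0009, 0.0008]
[0, -0.0006, 0.0265, 0.0024, -0.0015, -0.0009, 0.0008]
```

View pics/t6.png

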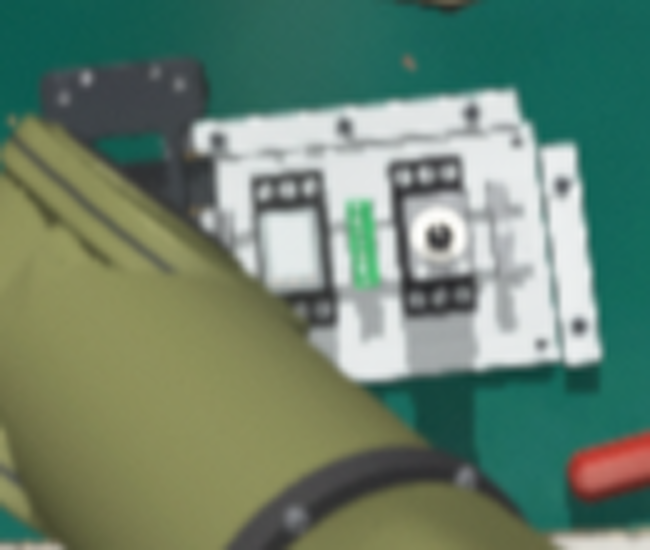

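About 3 mm remains to the side bar; plate still flush with the far bar.

>>> play_rows --deltas '[[[0, -0.0005, 0.009, 0.0025, -0.0015, 0, 0], [0, -0.0005, 0.016, 0.0025, -0.0015, 0, 0], [0, -0.0005, 0.021, 0.0025, -0.0015, 0, 0], [0, -0.0005, 0.026, 0.0025, -0.0015, 0, 0]]]'

```text
clock: 8.15
tool_pos: [0.4156, -0.2458, 0.0238]
eef_rot: [0.999, 0.044, 0.002, -0.006]
contact_force: [-2.8, 15.2, 0.9]
opening: 0.498
```

```bash
python3 - <<'E'
from h import *
st()
rows(0,[pose(-.055,y,.023,0) for y in(.176,.174,.172,.17,.168)])
E
```

```text
t 8.15 fence [-54.9 179.9] z 23.8 jaw yaw f 0.3 toolz [ 0.005  0.011 -1.   ] F [-2.8 15.2  0.9] M [ 3.05  0.5  -0.17] op 0.498
q [ 0.89  1.06 -0.75  2.1   1.4   0.64 -0.81]
[0, -0.0003, 0.0131, 0.0026, -0.0035, -0.0015, 0.0019]
[0, -0.0003, 0.0198, 0.0026, -0.0035, -0.0015, 0.0019]
[0, -0.0003, 0.0264, 0.0025, -0.0035, -0.0015, 0.0019]
[0, -0.0004, 0.0331, 0.0024, -0.0035, -0.0015, 0.0019]
[0, -0.0004, 0.0398, 0.0024, -0.0035, -0.0015, 0.0019]
```

>>> play_rows --deltas '[[[0, 0, 0, 0, 0, 0, 0], [0, 0, -0.05, 0, 0, 0, 0], [0, 0, -0.08, -0.1, 0, 0, 0], [0, 0, -0.08, -0.3, 0, 0, 0], [0, 0, -0.08, -0.45, 0, 0, 0]]]'

```text
clock: 8.78
tool_pos: [0.4134, -0.2241, 0.1618]
eef_rot: [0.999, 0.044, 0.003, -0.005]
contact_force: [0.1, -0.9, 0.1]
opening: 0.495
```

```bash
python3 - <<'E'
from h import *
st()
crop('top','t7',215,215,345,325,6)
crop('side','s7',145,195,275,295,6)
E
```

```text
t 8.78 fence [-55.4 201.8] z 161.8 jaw yaw f 0.3 toolz [ 0.006  0.009 -1.   ] F [ 0.1 -0.9  0.1] M [-0.11 -0.12  0.02] op 0.495
q [ 0.95  0.82 -0.92  2.09  0.99  0.76 -0.53]
```

View pics/t7.png

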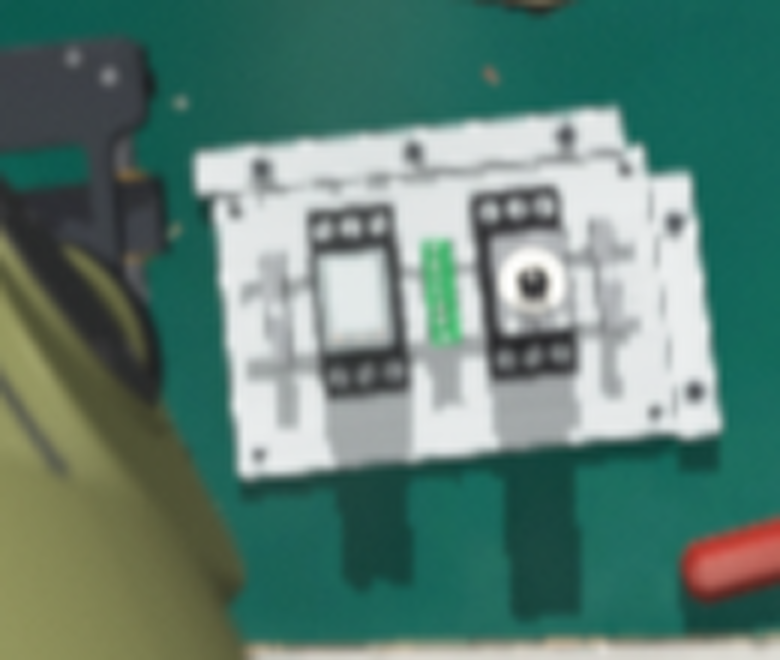

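View pics/s7.png

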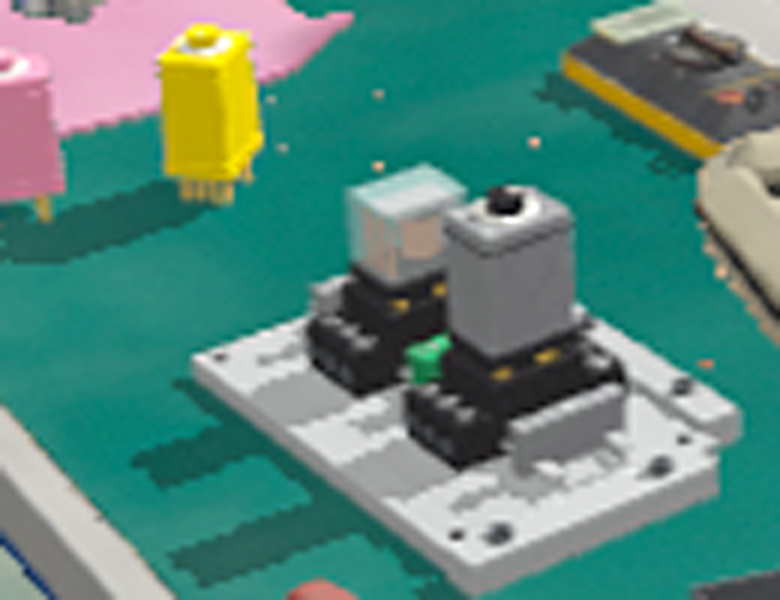

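```bash
python3 - <<'E'
from h import *
print(w2f(p2w('top',215+(533.5)/6-.5,215+(285.5)/6-.5,.1005))*1000, w2f(p2w('side',145+504/6-.5,195+190/6-.5,.1005))*1000)
rows(-1,[pose(-.047,.053,.17,0),pose(-.047,.053,.12,0)])
E
```

```text
[-46.94784365  52.480172  ] [-45.56130186  55.51007279]
[-1, 0.0189, 0.4934, -0.0235, -0.0018, -0.0038, 0.0016]
[-1, 0.0169, 0.4943, 0.1431, -0.0018, -0.0038, 0.0016]
```

>>> play_rows --deltas '[[[-1, 0.0189, 0.15, -0.0235, -0.0018, -0.0038, 0.0016], [-1, 0.0189, 0.33, -0.0235, -0.0018, -0.0038, 0.0016], [-1, 0.0189, 0.4934, -0.0235, -0.0018, -0.0038, 0.0016], [-1, 0.0175, 0.4943, 0.12, -0.0018, -0.0038, 0.0016], [-1, 0.0169, 0.4943, 0.1431, -0.0018, -0.0038, 0.0016]]]'

```text
clock: 9.5
tool_pos: [0.4313, -0.372, 0.1175]
eef_rot: [0.999, 0.04, -0.003, -0.001]
contact_force: [-0.6, 0.6, 0.4]
opening: 0.997
```

```bash
python3 - <<'E'
from h import *
st()
crop('top','t8',215,215,345,325,6)
rows(-1,[pose(-.047,.053,z,0) for z in(.11,.09,.071)])
E
```

```text
t 9.5 fence [-49.5  52.8] z 117.5 jaw yaw f -0.1 toolz [-0.005  0.002 -1.   ] F [-0.6  0.6  0.4] M [ 0.01 -0.09  0.03] op 0.997
q [ 1.11  0.97 -0.89  1.82  0.99  0.87 -0.19]
[-1, 0.0055, 0.0019, 0.0272, -0.0007, 0.0011, 0.0001]
[-1, 0.0057, 0.002, 0.0939, -0.0007, 0.0011, 0.0001]
[-1, 0.0059, 0.0022, 0.1572, -0.0007, 0.0011, 0.0001]
```

View pics/t8.png

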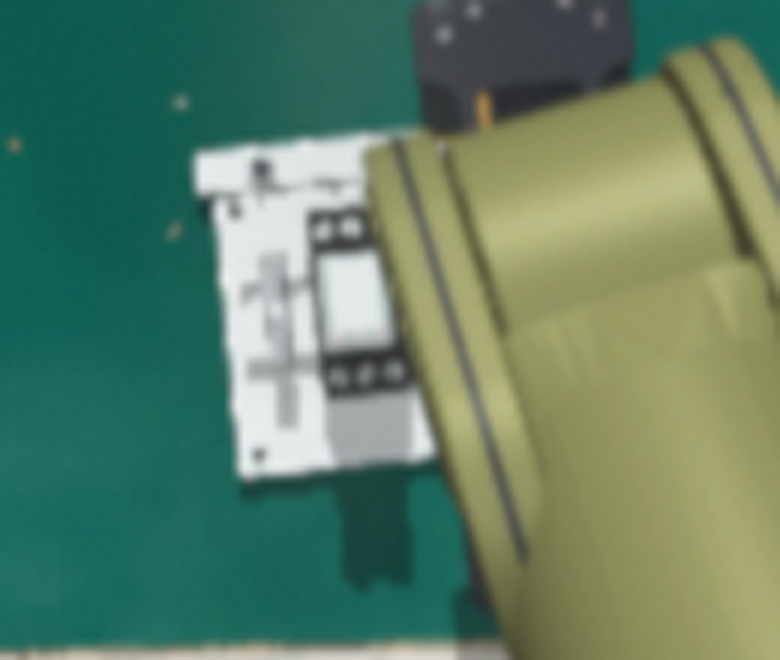

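>>> play_rows --deltas '[[[-1, 0.0055, 0.002, 0.0272, 0, 0.0011, 0], [-1, 0.0057, 0.002, 0.0939, 0, 0.0011, 0], [-1, 0.0059, 0.002, 0.157, 0, 0.0011, 0], [-1, 0.0059, 0.002, 0.157, 0, 0.0011, 0], [-1, 0.0059, 0.002, 0.157, 0, 0.0011, 0]]]'

```text
clock: 10.18
tool_pos: [0.4341, -0.3714, 0.0711]
eef_rot: [0.999, 0.041, 0.0, -0.001]
contact_force: [1.0, 0.1, -1.1]
opening: 1.0
```

```bash
python3 - <<'E'
from h import *
st()
crop('side','s9',145,165,275,265,6)
rows(1,[pose(-.047,.053,z,0) for z in(.071,)])
E
```

```text
t 10.18 fence [-46.7  53.2] z 71.1 jaw yaw f 0.0 toolz [ 0.     0.002 -1.   ] F [ 1.   0.1 -1.1] M [-0.04 -0.08  0.01] op 1.0
q [ 1.08  1.04 -0.83  1.83  1.08  0.81 -0.26]
[1, -0.0016, 0.0003, 0.0015, -0.0006, -0.0002, 0.0001]
```

View pics/s9.png

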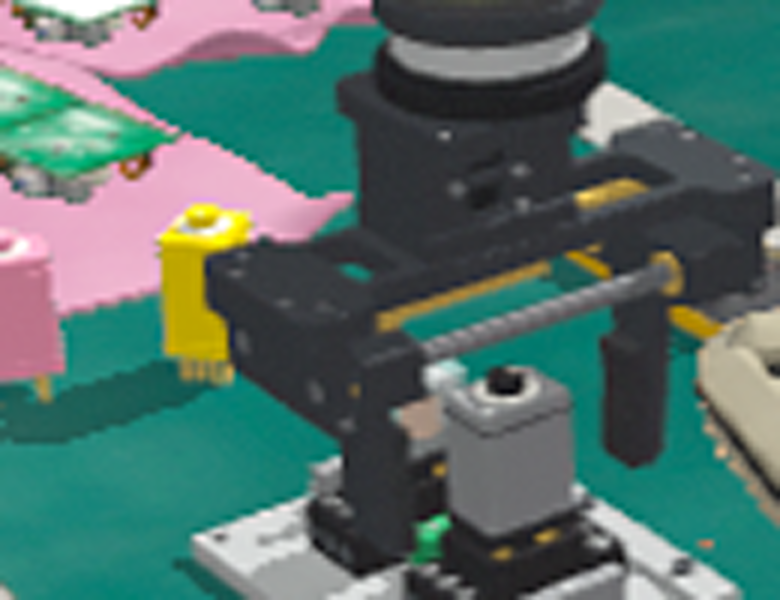

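>>> play_rows --deltas '[[[1, 0, 0, 0, 0, 0, 0], [1, 0, 0, 0, 0, 0, 0], [1, 0, 0, 0, 0, 0, 0], [1, 0, 0, 0, 0, 0, 0], [1, 0, 0, 0, 0, 0, 0]]]' --force 35

```text
clock: 10.85
tool_pos: [0.4343, -0.3716, 0.0714]
eef_rot: [0.999, 0.041, 0.0, -0.001]
contact_force: [0.2, -0.3, -0.2]
opening: 0.457
```

```bash
python3 - <<'E'
from h import *
st()
E
```

```text
t 10.85 fence [-46.6  53.1] z 71.4 jaw yaw f 0.0 toolz [ 0.001  0.002 -1.   ] F [ 0.2 -0.3 -0.2] M [ 0.   -0.01  0.03] op 0.457
q [ 1.08  1.04 -0.83  1.83  1.08  0.81 -0.26]
```

>>> play_rows --deltas '[[[1, 0, 0, 0, 0, 0, 0], [1, 0, 0, 0, 0, 0, 0]]]'

```text
clock: 11.1
tool_pos: [0.4339, -0.3716, 0.0715]
eef_rot: [0.999, 0.041, -0.0, -0.001]
contact_force: [-1.2, -0.6, 1.8]
opening: 0.399
```

```bash
cat >> h.py <<'E'
H=.028
def rel(tilt,rise,fx=-.047,fy=.053):
    "TCP pose with the relay's underside centre raised by rise (m)"
    t=np.radians(tilt); return pose(fx+H*np.sin(t),fy,.043+rise+H*np.cos(t),0,tilt)
E
python3 - <<'E'
from h import *
st()
rows(1,[rel(a,0,-.0466,.0531) for a in(3,6,8,8,8)])
rows(1,[rel(a,0.0015,-.0466,.0531) for a in(-8,)])
E
```

```text
t 11.1 fence [-47.   53.1] z 71.5 jaw yaw f 0.0 toolz [-0.     0.002 -1.   ] F [-1.2 -0.6  1.8] M [ 0.04  0.27 -0.05] op 0.399
q [ 1.08  1.04 -0.83  1.83  1.08  0.81 -0.26]
[1, 0.0061, -0.0001, 0.0017, -0.0006, -0.0166, 0.0001]
[1, 0.011, -0.0001, 0.002, -0.0006, -0.0333, 0.0001]
[1, 0.0142, -0.0001, 0.0024, -0.0006, -0.0444, 0.0001]
[1, 0.0142, -0.0001, 0.0024, -0.0006, -0.0444, 0.0001]
[1, 0.0142, -0.0001, 0.0024, -0.0006, -0.0444, 0.0001]
[1, -0.0118, -0.0001, -0.0026, -0.0006, 0.0445, 0.0001]
```

```bash
sed -i 's/^H=.028$/H=.0285/' h.py; python3 - <<'E'
from h import *
rows(1,[rel(a,0,-.047,.0531) for a in(3,6,8,8,8)])
E
```

```text
[1, 0.0049, -0.0001, -0.0, -0.0006, -0.0166, 0.0001]
[1, 0.0098, -0.0001, 0.0004, -0.0006, -0.0333, 0.0001]
[1, 0.0131, -0.0001, 0.0008, -0.0006, -0.0444, 0.0001]
[1, 0.0131, -0.0001, 0.0008, -0.0006, -0.0444, 0.0001]
[1, 0.0131, -0.0001, 0.0008, -0.0006, -0.0444, 0.0001]
```

>>> play_rows --deltas '[[[1, 0.005, 0, 0, 0, -0.0166, 0], [1, 0.01, 0, 0.0004, 0, -0.0333, 0], [1, 0.0131, 0, 0.0008, 0, -0.0444, 0], [1, 0.0131, 0, 0.0008, 0, -0.0444, 0]]]'

```text
clock: 11.6
tool_pos: [0.4385, -0.3711, 0.0713]
eef_rot: [0.997, 0.041, -0.069, 0.002]
contact_force: [0.3, -0.0, 2.7]
opening: 0.399
```

```bash
cat >> h.py <<'E'
def rs():
    s=get_state(); R=Ro.from_quat(s['eef_rot']); m=(Ro.from_euler('z',-TH)*R).as_matrix(); u=-m[:,2]
    o=np.r_[w2f(s['tool_pos']),s['tool_pos'][2]]-H*u
    print('t',round(s['clock'],2),'origin mm',(o*1000-[0,0,43]).round(2),'tilt',np.degrees(np.arctan2(u[0],u[2])).round(2),'roll',np.degrees(u[1]).round(2),'F',s['contact_force'].round(1),'M',s['moment'].round(2),'op',round(s['opening'],3))
E
python3 - <<'E'
from h import *
rs()
crop('side','s10',145,165,275,265,6)
rows(1,[rel(a,b,-.047,.0531) for a,b in((8,0),(3,.0003),(-2,.0008),(-6,.0012),(-8,.0015))])
E
```

```text
t 11.6 origin mm [-46.23  53.27   0.07] tilt 7.95 roll -0.09 F [ 0.3 -0.   2.7] M [-0.02 -0.13 -0.03] op 0.399
[1, -0.0023, 0.0003, 0.0007, -0.0006, -0.0006, 0.0002]
[1, -0.0107, 0.0003, 0.0, -0.0006, 0.0272, 0.0002]
[1, -0.0192, 0.0003, -0.0006, -0.0006, 0.055, 0.0002]
[1, -0.0258, 0.0003, -0.0005, -0.0006, 0.0772, 0.0002]
[1, -0.0292, 0.0003, -0.0007, -0.0006, 0.0883, 0.0002]
```

View pics/s10.png

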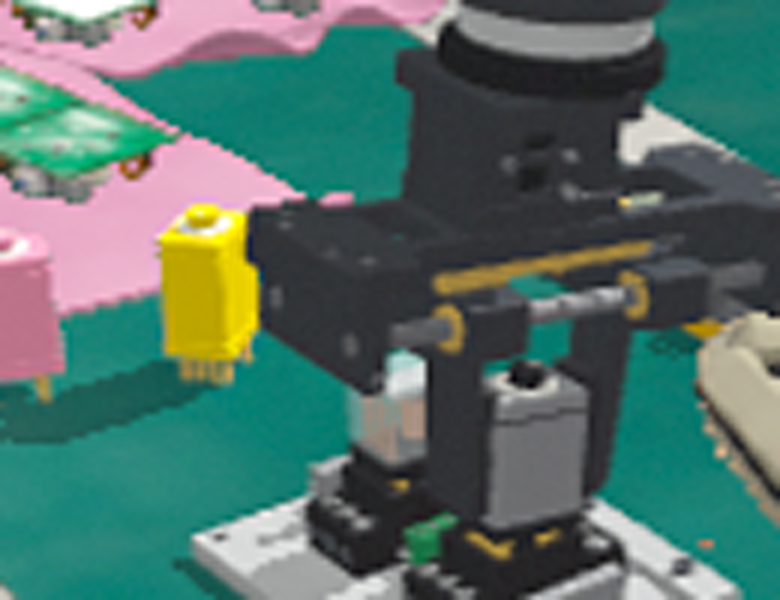

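>>> play_rows --deltas '[[[1, -0.009, 0.0003, 0, 0, 0.0222, 0], [1, -0.0165, 0.0003, -0.0003, 0, 0.0444, 0], [1, -0.0235, 0.0003, -0.0003, 0, 0.0667, 0], [1, -0.0285, 0.0003, 0, 0, 0.0883, 0], [1, -0.0285, 0.0003, 0, 0, 0.0883, 0]]]'

```text
clock: 12.28
tool_pos: [0.4283, -0.3721, 0.0722]
eef_rot: [0.997, 0.04, 0.069, -0.004]
contact_force: [-2.9, 0.2, 0.9]
opening: 0.398
```

```bash
python3 - <<'E'
from h import *
rs()
crop('side','s11',145,165,275,265,6)
for e in(.0012,.002,.0027): rows(1,[rel(a,e,-.047,.0531) for a in (-4,0,4,8)]);print()
E
```

```text
t 12.28 origin mm [-48.62  53.08   1.01] tilt -7.92 roll -0.15 F [-2.9  0.2  0.9] M [0.09 0.51 0.07] op 0.398
[1, 0.0117, -0.0001, 0.0001, -0.0007, -0.0212, -0.0002]
[1, 0.0183, -0.0001, 0.0007, -0.0008, -0.0434, -0.0001]
[1, 0.0248, -0.0001, 0.0019, -0.0008, -0.0657, -0.0001]
[1, 0.0313, -0.0001, 0.0035, -0.0008, -0.0879, -0.0001]

[1, 0.0121, -0.0001, -0.0026, -0.0007, -0.0212, -0.0002]
[1, 0.0187, -0.0001, -0.0019, -0.0008, -0.0434, -0.0001]
[1, 0.0252, -0.0001, -0.0008, -0.0008, -0.0657, -0.0001]
[1, 0.0317, -0.0001, 0.0008, -0.0008, -0.0879, -0.0001]

[1, 0.0124, -0.0001, -0.0049, -0.0007, -0.0212, -0.0002]
[1, 0.019, -0.0001, -0.0042, -0.0008, -0.0434, -0.0001]
[1, 0.0255, -0.0002, -0.0031, -0.0008, -0.0657, -0.0001]
[1, 0.032, -0.0002, -0.0015, -0.0008, -0.0879, -0.0001]
```

View pics/s11.png

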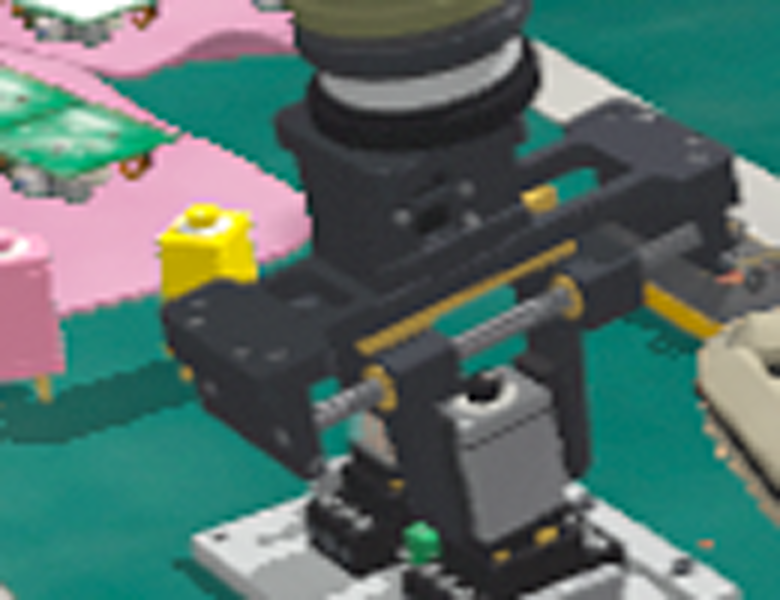

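>>> play_rows --deltas '[[[1, 0.0117, 0, -0.0003, 0, -0.0212, 0], [1, 0.0185, 0, -0.001, 0, -0.0434, 0], [1, 0.0252, 0, -0.0008, 0, -0.0657, 0], [1, 0.0318, 0, -0.0003, 0, -0.0879, 0], [1, 0.0318, 0, -0.0003, 0, -0.0879, 0]]]'

```text
clock: 12.95
tool_pos: [0.4391, -0.3707, 0.0734]
eef_rot: [0.997, 0.041, -0.07, 0.002]
contact_force: [-0.5, 0.4, -1.6]
opening: 0.395
```

```bash
python3 - <<'E'
from h import *
rs()
rows(1,[rel(a,e,-.0475,.0531) for a,e in ((4,.0026),(0,.0029),(-4,.0033),(-8,.0037))])
E
```

```text
t 12.95 origin mm [-45.67  53.64   2.17] tilt 8.0 roll -0.13 F [-0.5  0.4 -1.6] M [-0.05 -0.33 -0.  ] op 0.395
[1, -0.0129, 0.0016, -0.0003, -0.0008, 0.0222, 0.0003]
[1, -0.0196, 0.0016, -0.0006, -0.0008, 0.0445, 0.0003]
[1, -0.0263, 0.0015, -0.0008, -0.0008, 0.0667, 0.0003]
[1, -0.033, 0.0015, -0.0005, -0.0008, 0.0889, 0.0002]
```

>>> play_rows --deltas '[[[1, -0.012, 0.0008, -0.0003, 0, 0.0222, 0], [1, -0.0196, 0.0008, -0.0006, 0, 0.0445, 0], [1, -0.0263, 0.0008, -0.0008, 0, 0.0667, 0], [1, -0.033, 0.0008, -0.0005, 0, 0.0889, 0], [1, -0.033, 0.0008, -0.0005, 0, 0.0889, 0]]]'

```text
clock: 13.58
tool_pos: [0.4278, -0.3717, 0.075]
eef_rot: [0.997, 0.04, 0.069, -0.005]
contact_force: [-1.6, 1.3, 0.1]
opening: 0.394
```

```bash
python3 - <<'E'
from h import *
rs()
rows(1,[rel(a,e,-.047,.0531) for a,e in ((-4,.0039),(0,.0042),(4,.0046),(8,.005))])
E
```

```text
t 13.57 origin mm [-49.07  53.62   3.75] tilt -7.94 roll -0.2 F [-1.6  1.3  0.1] M [0.12 0.59 0.1 ] op 0.394
[1, 0.0134, 0.0014, 0.0007, -0.0011, -0.0219, -0.0001]
[1, 0.0202, 0.0014, 0.0004, -0.0011, -0.0441, -0.0001]
[1, 0.0269, 0.0014, 0.0002, -0.0011, -0.0663, -0.0]
[1, 0.0335, 0.0014, 0.0005, -0.0011, -0.0886, -0.0]
```

>>> play_rows --deltas '[[[1, 0.0134, 0.001, 0.0007, -0.001, -0.0219, 0], [1, 0.0202, 0.001, 0.0004, -0.001, -0.0441, 0], [1, 0.0269, 0.001, 0.0002, -0.001, -0.0663, 0], [1, 0.0335, 0.001, 0.0005, -0.001, -0.0886, 0], [1, 0.0335, 0.001, 0.0005, -0.001, -0.0886, 0]]]'

```text
clock: 14.2
tool_pos: [0.4402, -0.3702, 0.0764]
eef_rot: [0.997, 0.041, -0.068, 0.002]
contact_force: [2.1, 0.3, -2.1]
opening: 0.398
```

```bash
python3 - <<'E'
from h import *
rs()
crop('side','s12',145,165,275,265,6)
rows(1,[rel(a,e,-.047,.0531) for a,e in ((4,.0053),(0,.0056),(-4,.006),(-8,.0064))])
E
```

```text
t 14.2 origin mm [-44.45  53.98   5.16] tilt 7.85 roll -0.03 F [ 2.1  0.3 -2.1] M [ 0.07 -0.82 -0.02] op 0.398
[1, -0.0146, 0.0028, 0.0009, -0.0003, 0.0208, 0.0004]
[1, -0.0213, 0.0028, 0.0006, -0.0003, 0.043, 0.0004]
[1, -0.028, 0.0028, 0.0004, -0.0003, 0.0653, 0.0004]
[1, -0.0346, 0.0027, 0.0007, -0.0003, 0.0875, 0.0003]
```

View pics/s12.png

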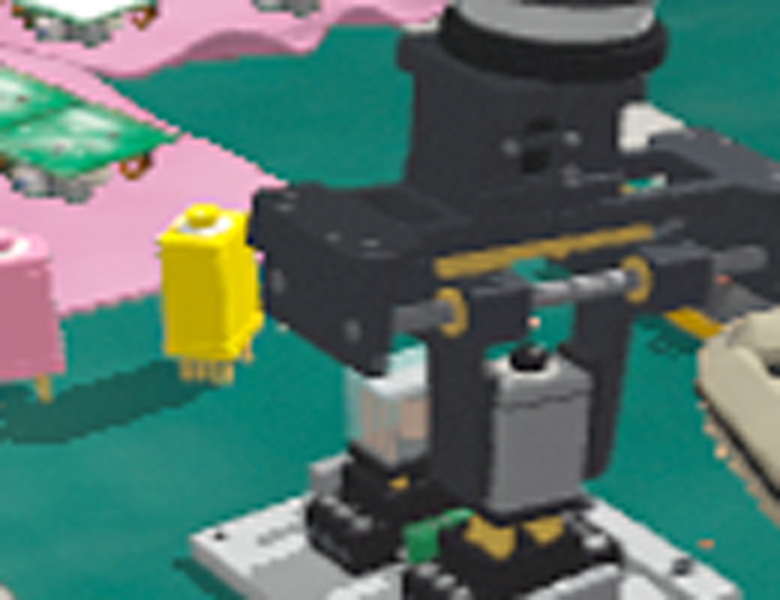

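Relay rises with the gripper, plate flat. Continue.

>>> play_rows --deltas '[[[1, -0.013, 0.0028, 0.0009, 0, 0.0208, 0], [1, -0.0205, 0.0028, 0.0006, 0, 0.043, 0], [1, -0.027, 0.0028, 0.0004, 0, 0.0653, 0], [1, -0.0335, 0.0028, 0.0007, 0, 0.0875, 0], [1, -0.0335, 0.0028, 0.0007, 0, 0.0875, 0]]]'

```text
clock: 14.88
tool_pos: [0.4269, -0.3714, 0.0772]
eef_rot: [0.997, 0.04, 0.067, -0.004]
contact_force: [-4.8, 2.4, 0.8]
opening: 0.395
```

```bash
python3 - <<'E'
from h import *
rs()
rows(1,[rel(a,e,-.047,.0531) for a,e in ((-4,.0067),(0,.007),(4,.0074),(8,.0078))])
E
```

```text
t 14.88 origin mm [-50.09  53.89   5.93] tilt -7.75 roll -0.17 F [-4.8  2.4  0.8] M [0.45 1.16 0.04] op 0.395
[1, 0.0168, 0.0023, -0.001, -0.001, -0.0208, -0.0001]
[1, 0.0235, 0.0023, -0.0013, -0.001, -0.0431, -0.0001]
[1, 0.0302, 0.0023, -0.0015, -0.001, -0.0653, -0.0]
[1, 0.0369, 0.0023, -0.0012, -0.001, -0.0875, -0.0]
```

>>> play_rows --deltas '[[[1, 0.0168, 0.002, -0.001, -0.001, -0.0208, 0], [1, 0.0235, 0.002, -0.0013, -0.001, -0.043, 0], [1, 0.03, 0.002, -0.0015, -0.001, -0.0653, 0], [1, 0.036, 0.002, -0.0012, -0.001, -0.085, 0], [1, 0.036, 0.002, -0.0012, -0.001, -0.085, 0]]]'

```text
clock: 15.5
tool_pos: [0.44, -0.3703, 0.0793]
eef_rot: [0.997, 0.041, -0.064, 0.003]
contact_force: [1.2, 1.4, -1.5]
opening: 0.396
```

```bash
python3 - <<'E'
from h import *
rs()
rows(1,[rel(a,e,-.047,.0531) for a,e in ((4,.0081),(0,.0084),(-4,.0089),(-7,.0093))])
E
```

```text
t 15.5 origin mm [-44.43  53.86   8.04] tilt 7.38 roll -0.01 F [ 1.2  1.4 -1.5] M [ 0.23 -0.52 -0.01] op 0.396
[1, -0.0141, 0.0025, 0.0011, -0.0, 0.0188, 0.0004]
[1, -0.0208, 0.0025, 0.0007, -0.0001, 0.041, 0.0004]
[1, -0.0276, 0.0025, 0.0001, -0.0001, 0.0632, 0.0004]
[1, -0.0326, 0.0025, -0.0001, -0.0001, 0.0799, 0.0004]
```

>>> play_rows --deltas '[[[1, -0.013, 0.0025, 0.0009, 0, 0.0188, 0], [1, -0.0205, 0.0025, 0.0003, 0, 0.041, 0], [1, -0.0272, 0.0025, -0.0005, 0, 0.0632, 0], [1, -0.032, 0.0025, -0.001, 0, 0.077, 0], [1, -0.032, 0.0025, -0.001, 0, 0.077, 0]]]'

```text
clock: 16.12
tool_pos: [0.4286, -0.3719, 0.0807]
eef_rot: [0.998, 0.041, 0.055, -0.003]
contact_force: [-1.6, 1.9, -2.5]
opening: 0.396
```

```bash
python3 - <<'E'
from h import *
rs()
crop('side','s13',145,165,275,265,6)
rows(1,[rel(a,e,-.047,.0531) for a,e in ((-4,.0097),(0,.0102),(0,.011),(0,.012))])
E
```

```text
t 16.12 origin mm [-49.08  53.3    9.36] tilt -6.36 roll -0.08 F [-1.6  1.9 -2.5] M [ 0.34  0.29 -0.03] op 0.396
[1, 0.0081, 0.0007, -0.0003, -0.0004, -0.0133, 0.0002]
[1, 0.0149, 0.0007, -0.0014, -0.0003, -0.0355, 0.0002]
[1, 0.0152, 0.0007, -0.0041, -0.0003, -0.0355, 0.0002]
[1, 0.0155, 0.0007, -0.0074, -0.0003, -0.0355, 0.0002]
```

View pics/s13.png

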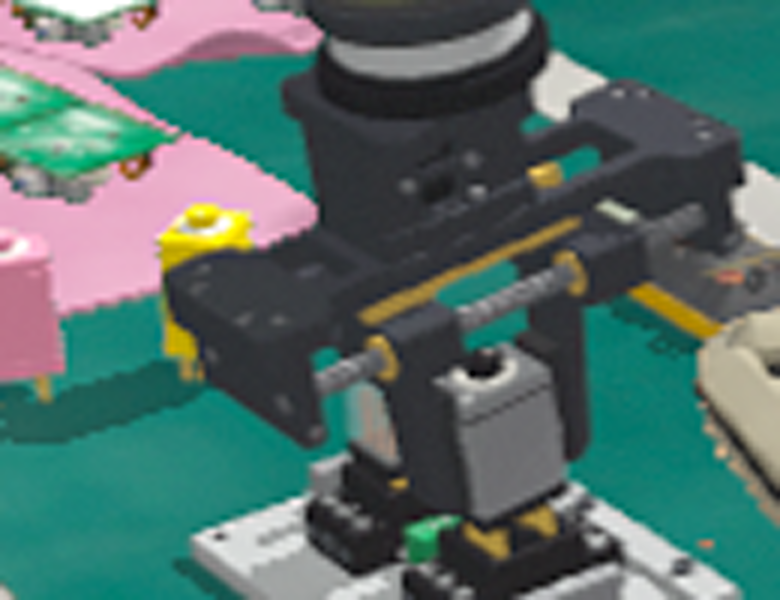

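Blades now mostly out. Level it and ease it up.

>>> play_rows --deltas '[[[1, 0.0081, 0.0007, -0.0003, 0, -0.0133, 0], [1, 0.0149, 0.0007, -0.0014, 0, -0.0355, 0], [1, 0.0152, 0.0007, -0.0041, 0, -0.0355, 0], [1, 0.0155, 0.0007, -0.0074, 0, -0.0355, 0], [1, 0.0155, 0.0007, -0.0074, 0, -0.0355, 0]]]'

```text
clock: 16.8
tool_pos: [0.4334, -0.3719, 0.0835]
eef_rot: [0.999, 0.041, 0.0, -0.0]
contact_force: [-0.9, 0.9, -0.3]
opening: 0.401
```

```bash
python3 - <<'E'
from h import *
rs()
rows(1,[rel(0,e,-.047,.0531) for e in (.014,.017,.02,.024,.027)])
E
```

```text
t 16.8 origin mm [-47.48  52.82  12.05] tilt -0.01 roll -0.04 F [-0.9  0.9 -0.3] M [ 0.   -0.09 -0.03] op 0.401
[1, 0.0016, -0.001, -0.0065, -0.0002, -0.0, 0.0001]
[1, 0.0016, -0.001, -0.0165, -0.0002, -0.0, 0.0001]
[1, 0.0016, -0.001, -0.0265, -0.0002, -0.0, 0.0001]
[1, 0.0016, -0.001, -0.0398, -0.0002, -0.0, 0.0001]
[1, 0.0016, -0.001, -0.0498, -0.0002, -0.0, 0.0001]
```

>>> play_rows --deltas '[[[1, 0.0016, -0.001, -0.0065, 0, 0, 0], [1, 0.0016, -0.001, -0.0165, 0, 0, 0], [1, 0.0016, -0.001, -0.0265, 0, 0, 0], [1, 0.0016, -0.001, -0.0398, 0, 0, 0], [1, 0.0016, -0.001, -0.0498, 0, 0, 0]]]'

```text
clock: 17.42
tool_pos: [0.4339, -0.3716, 0.0988]
eef_rot: [0.999, 0.041, 0.0, -0.0]
contact_force: [0.3, 0.4, -2.2]
opening: 0.393
```

>>> play_rows --deltas '[[[1, 0, 0, 0, 0, 0, 0], [1, 0, 0, 0, 0, 0, 0], [1, 0, 0, 0, 0, 0, 0], [1, 0, 0, 0, 0, 0, 0]]]'

```text
clock: 17.92
tool_pos: [0.4339, -0.3715, 0.0987]
eef_rot: [0.999, 0.041, 0.0, -0.0]
contact_force: [0.5, 0.3, -1.0]
opening: 0.398
```

```bash
python3 - <<'E'
from h import *
rs()
crop('side','s14',145,165,275,265,6)
crop('top','t14',215,215,345,325,6)
print(vision.camera_model('side')['cx'])
E
```

```text
t 17.93 origin mm [-46.94  53.17  27.21] tilt -0.02 roll -0.05 F [ 0.5  0.3 -1. ] M [-0.1  -0.05 -0.  ] op 0.398
280.14449479122396
```

View pics/s14.png

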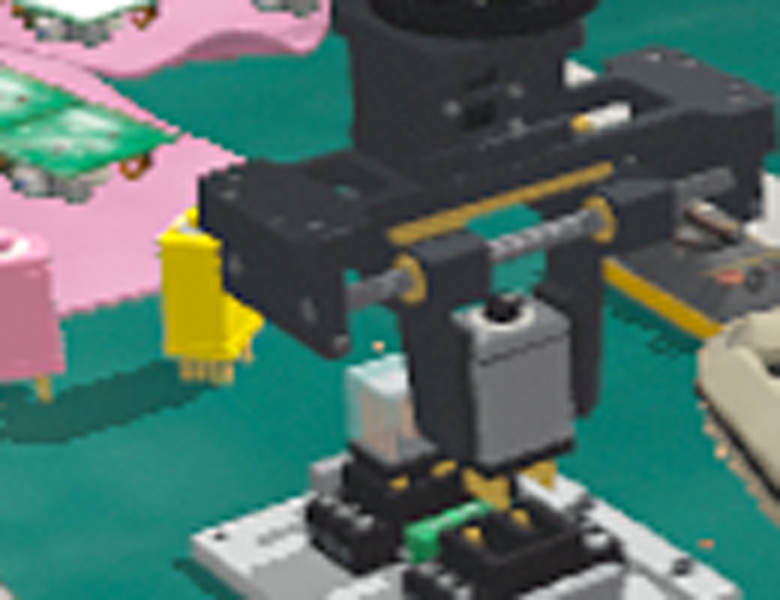

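View pics/t14.png

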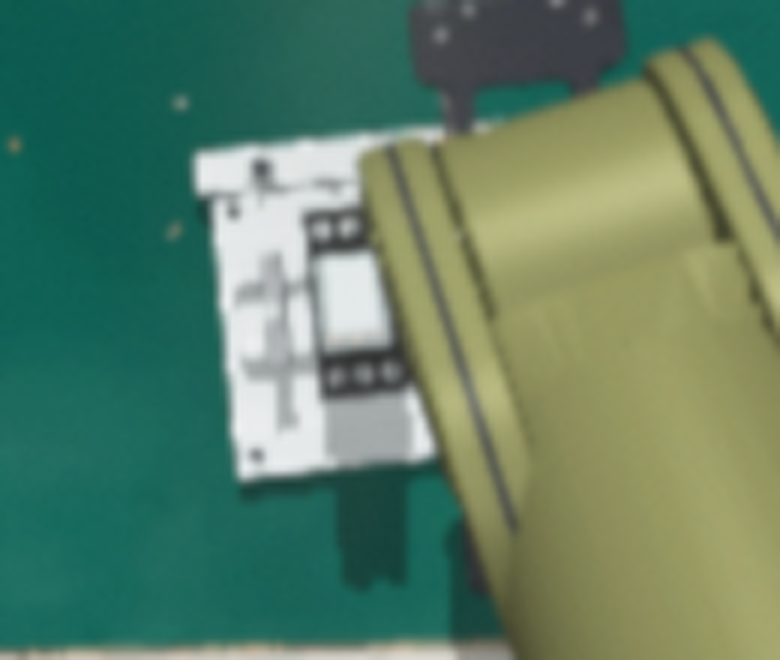

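View pics/s14_raw.png

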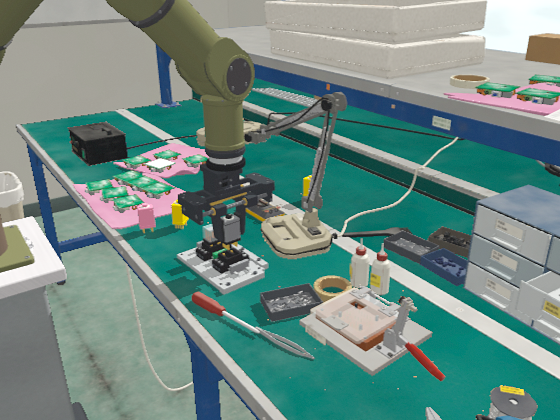

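```bash
python3 - <<'E'
import cv2,numpy as np
a=cv2.imread('pics/t7_raw.png',0).astype(np.float32);b=cv2.imread('pics/t14_raw.png',0).astype(np.float32)
for n,(x0,y0,x1,y1) in dict(all=(248,247,276,300),top=(249,248,274,268),bottom=(249,276,274,298),ref=(246,238,268,246),refc=(240,225,270,246)).items():
    best=None
    A=a[y0:y1,x0:x1]
    def cost(p):
        M=np.float32([[1,0,p[0]],[0,1,p[1]]]); B=cv2.warpAffine(b,M,(560,420),flags=cv2.INTER_CUBIC)[y0:y1,x0:x1]; return float(((A-B)**2).mean())
    from scipy.optimize import minimize
    r=minimize(cost,[0,0],method='Nelder-Mead',options=dict(initial_simplex=[[0,0],[.7,0],[0,.7]]));print(n,(-r.x).round(2),round(r.fun,1),round(cost([0,0]),1))
E
```

```text
all [-0.38  0.02] 68.2 153.3
top [-0.37  0.05] 74.9 186.7
bottom [-0.37  0.1 ] 58.8 135.0
ref [-0. -0.] 1.2 1.2
refc [-0. -0.] 10.3 10.3
```

```bash
python3 - <<'E'
from h import *
rs(); print(r.finish_job()); rs()
E
```

```text
t 18.02 origin mm [-46.91  53.16  27.25] tilt -0.02 roll -0.05 F [-0.1  0.  -1.8] M [-0.06 -0.09 -0.03] op 0.395
the job is handed in; nothing more can be done
None
the job is handed in; nothing more can be done
```

I pushed the plate into the fence corner, rocked the timer relay out of its socket, and handed the job in at 18.0 s. `finish_job` gives no verdict, so what follows rests on my own measurements.

- **Pushing:** I pushed the plate flush against the far bar, then along it to the side bar. At each bar the contact force rose to 13–15 N and the plate stopped. The pictures showed it square and flush.
- **Rocking:** I gripped the relay across its x faces at 35 N and made eight swings. They reached about ±8° (the last two 7.4° and 6.4°) and rose 1–2 mm each, with forces of about 6 N or less. I then levelled the relay and lifted it.
- **Final relay pose:** Going by the arm's pose, the relay is upright (tilt about 0.0°) and over its own socket. Its blade tips are about 12 mm above the rib. The side view shows the blades clear of the socket and the jaws holding a 35 mm opening.
- **Other things:** The shorter relay is still plugged in, and the tray, screwdriver and multimeter show no visible movement.

**One small disagreement:** comparing pictures before and after the rocking, the plate drifted about 0.9 mm away from the side bar, with no visible rotation. That is inside the 5 mm limit. At the end, the arm hid the plate's side-bar end in the top view, so I checked the drift only at the plate's visible end.

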